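# Hang a repaired board's carrier in the notch of a lipped conveyor rail

### The arm

A 6-joint arm with a two-finger parallel gripper is mounted at the origin on the work surface. World frame = base frame: x ahead of the robot, y to its left, z up, the work surface at z = 0. Lengths are in m, angles in rad, forces in N, time in s.
With the tool pointing down it reaches from about 0.3 to 0.775 m from the base axis. Payload 14.6 kg.
Tool frame: the origin (TCP) lies at the very end of the fingers, on their centre line; the grasp point (between the pads) lies 19 mm behind it; z points along the fingers, y is the direction in which the jaws open and shut (so a half turn about z gives the same grasp; the last joint's range is limited). The gripper opens to 94 mm and grips with 3 to 60 N. Pads are 16 mm wide; open, the fingers measure 119 mm over their backs; the gripper's body (75 mm by 177 mm) begins 78 mm behind the grasp point.
Start: joints at [1.161, 0.3, 1.521, -0, 1.321, -0.067], TCP at [0.185, 0.518, 0.169] pointing down, gripper open.
Joint ranges: [-3.03, 3.03], [-0.79, 2.21], [0.23, 2.52], [-1.04, 4.18], [0, 3.07], [-2.55, 2.55]. Speed limits (rad/s): [2.22, 2.22, 2.57, 3.14, 3.14, 3.14].

### API

Orientations are given as [roll, pitch, yaw] about the fixed x, y, z axes, in that order (R = Rz(yaw) Ry(pitch) Rx(roll)).
In Python, from station import status, camera, ctrl gives the robot as it stands. The module is installed in compiled form; this text tells all that it offers.
- The arm moves only by the shell command python3 -m jog 'ROWS' [FORCE]. ROWS is JSON, a list of rows, each a list of 7 numbers: the shift along the tool's x, y, z each as a share of 1000 mm, from -1 to 1, then the turn, a rotation vector about the tool's x, y, z each as a share of pi/2 rad, from -1 to 1, then the opening, from -1 (shut) to 1 (fully open), so that 0 is half open. A call has 1 to 20 rows; each row is the pose to reach, as a shift and turn from the pose measured when the call began, along the tool's axes at that moment; what a row does not reach only later rows make up. A row lasts 1/10 s, in which the tool goes at most 50 mm and 8.59 degrees, less where a joint would pass 70% of its speed; a pose out of reach is approached as far as the arm can. A call with a number of a shift or a turn outside -1 to 1 is refused whole. A call with a gripper value outside its range is refused whole. The fingers move at their own pace and stop on an object; FORCE is the grip in N (left out, the last holds). Time passes only in rows, so rows that repeat a pose let the fingers close. It gives the time, the measured TCP pose, the force and the opening at its end, in the units of the state.
- status.get_obs(): the state, without advancing time (a new reading comes with each control period).
- camera(name): name is "scene" or "side" or "wrist"; returns a dict with "image" (420x560x3 uint8, red, green, blue), "fx", "fy", "cx", "cy" (pixels), "k1" (the pictures are not rectified: a ray, as slopes to the right and down, at radius r is drawn at 1 + k1 r^2 times it, then the intrinsics apply), "world_from_camera" (4x4, takes a point from camera to world coordinates). Camera axes: x right, y down, z forward; pixel columns grow to the right and rows downward; lengths in m; the calibration is good to about 2 mm. A picture is of the moment at which its call begins. There is no depth.
- ctrl.hand_in(): hands the job in, once; it reports no verdict.
The state is a dict: "time_s": time; "qpos": joint angles; "joint_vel": joint speeds; "tau": joint torques, N m; "ee_pos": TCP position; "eef_rot": TCP orientation; "force": force on the tool from outside, world axes, zero at the start; "moment": the same for the moment, N m; "grip_width": finger opening in m.
Only numpy, scipy, OpenCV 4.12 (cv2) and the standard library are available. Lean on these libraries where they do the work, as an engineer would, in place of code of your own. Each camera call takes 0.05 s, during which the arm holds its last target.

### The job

Hang the hooked board carrier on the small conveyor rail: lift its hook over the lip so that the board hangs on the outer side, lower it gently behind the lip, and get its tongue into the notch of the black strip in the channel, fully down (slide it along the strip under a light press to feel for the notch). Let go and leave it hanging there at rest; never press hard on the rail or let the carrier fall over, and leave the other things on the bench where they are.

Things in the scene. Friction and masses are not known exactly. Their poses are not given: they have to be found in the camera images.
- carrier: Metal board carrier, 0.28 kg +-30 %, 158 mm tall, standing on its own foot. Origin level with the foot's underside, straight below the tongue; z up, x from tongue to board, y along the board. Foot 90 mm in y, x 16 to 40, z 0 to 8 mm. Plate with green board 90 mm in y, x 16 to 20, z 8 to 70 mm (chips out to x 28). Neck above it, 24 mm in y, x 16 to 20, up to z 114 mm.
- tongue_tip (a point): Centre of the lower end of the hook's tongue, at (0, 0, 78 mm) of the carrier, same axes. The tongue is 8 mm in x, 16 mm in y and hangs 30 mm down from the bridge.
- hook_gap (a point): Top of the hook's gap (underside of the bridge, midway between tongue and neck), at (10, 0, 108 mm) of the carrier, same axes. The gap is 12 mm wide in x (4 to 16 mm) and open below. The bridge over it is 24 mm in y, x -4 to 20, z 108 to 114 mm.
- tab (a point): Point to pinch in the grip tab that stands on the bridge above the tongue, at (0, 0, 140 mm) of the carrier, same axes. Tab: 12 mm in x, 24 mm in y, its top 18 mm above and the bridge 26 mm below this point. Best pinched from above across the 24 mm (along y).
- rail: Fixed aluminium conveyor rail, 300 mm long in its y, on two posts; grey drive housing 60 x 50 mm, 140 mm high, at its +y end. Origin on the bench under the channel; z up, y along the rail, x from the channel to the lip, away from the robot. Channel floor x -14 to 7 mm, 115 mm above the bench; low back wall x -14 to -11 mm, top 127 mm above the bench.
- rail_mid (a point): On the channel floor at mid length, at (0, 0, 115 mm) of the rail, same axes. The hung carrier's x goes the way of the rail's x (board on the lip's outer side); with the tongue at rail x = 0 the lip is in the middle of the hook's gap, 3 mm free each side. More than 40 N between carrier and rail is too much.
- lip_mid (a point): Middle of the top edge of the anti-jump lip, at (10, 0, 138 mm) of the rail, same axes. The lip is 6 mm thick, runs the rail's whole length, and its apron reaches 55 mm down from this edge.
- strip_ref (a point): Level of the top of the black strip, at (0, 0, 123 mm) of the rail, mid length. The strip, 8 mm thick, fills the channel and is cut by one notch, 20 mm long in y, right down to the channel floor. The notch's centre is anywhere from y = -30 to 30 mm: NOT reported, to be seen or felt. The strip reaches 110 mm from the notch's centre each way; the pressed tongue drops where the notch is.
- flux: Bystander, leave alone: small white-capped bottle, 28 mm across, 55 mm tall. Origin at its underside.
- driver: Bystander, leave alone: screwdriver lying down, 170 mm long. Origin at its underside.
- multimeter: Bystander, leave alone: orange meter lying flat, 150 x 75 x 30 mm. Origin at its underside.
- spool: Bystander, leave alone: white spool standing on its flange, 54 mm across, 40 mm tall. Origin at its underside.
- mainboard: Bystander, leave alone: bare circuit board lying flat, 150 x 200 mm. Origin at its underside.
- plain_stand: Bystander, leave alone: board on a plain foot, 80 mm wide, 63 mm tall, like the carrier's lower part but without neck, hook and tab. Origin at its underside.
Things that resemble listed ones, but are neither listed nor needed, are in the scene too. What is shaped like the carrier but blue or brown is not meant.

How it is judged:
On the way, in this order (a step that is already met when the one before it is completed fails the run):
1. the tongue is held over the channel, higher than the lip (x of tongue_tip in the frame of rail_mid between -0.01 and 0.006 m and y of tongue_tip in the frame of rail_mid between -0.12 and 0.12 m and z of tongue_tip in the frame of rail_mid between 0.023 and 0.15 m), for 0.05 s.
2. the tongue has been lowered behind the lip, into the channel (x of tongue_tip in the frame of rail_mid between -0.01 and 0.006 m and y of tongue_tip in the frame of rail_mid between -0.12 and 0.12 m and z of tongue_tip in the frame of rail_mid below 0.014 m), for 0.05 s.
At the end, for the whole second after the job is handed in: The carrier hangs on the rail, released and at rest: its tongue is in the strip's notch behind the lip, its lower end within 4 mm of the channel floor, between the lip and the back wall, the carrier upright within 0.2 rad, its x axis within 0.25 rad of the rail's (x of tongue_tip in the frame of rail_mid between -0.01 and 0.006 m and y of tongue_tip in the frame of rail_mid between -0.042 and 0.042 m and z of tongue_tip in the frame of rail_mid between -0.003 and 0.004 m and angle between carrier's own z axis and vertical below 0.2 rad and z of carrier in the frame of rail_mid below 0 m and z of tab in the frame of rail_mid above 0.05 m and angle between the x axis of carrier and the x axis of rail, either way round below 0.25 rad and linear speed of carrier below 0.02 m/s and contact force between carrier and rail above 0.5 N); the robot touches nothing.
It fails at once if the carrier is pressed or knocked against the rail with more than 40 N (contact force between carrier and rail above 40 N).
It fails at once if the carrier falls over (tilts more than 0.5 rad) (angle between carrier's own z axis and vertical above 0.5 rad).
It fails at once if a bystander is moved by more than 25 mm (distance of any of flux, driver, multimeter, spool, mainboard, plain_stand from where it was at the start of the episode above 0.025 m).
It also fails if it takes over 67 s, if anything falls off the work surface, if the arm or the gripper's body presses on something with over 40 N, if the wrist force passes 120 N, or if a joint passes its speed limit or range.

## Working session

There is one attempt and no reset: what is moved stays moved. The work goes in short steps, Python scripts to look and compute and a shell command to move; the robot and the scene stay as the last step left them, time stands still between calls to the robot, and variables do not carry over. Pictures are saved under pics/ and viewed, and the job is handed in when it is done.

```bash
mkdir -p pics; cat > h.py <<'E'
import numpy as np, cv2
from station import status, camera, ctrl
def save(c,n): cv2.imwrite('pics/'+n+'.png', cv2.cvtColor(c['image'],cv2.COLOR_RGB2BGR))
def ray(c,u,v):
    x=(u-c['cx'])/c['fx'];y=(v-c['cy'])/c['fy']; xd,yd=x,y
    for _ in range(30):
        s=1+c['k1']*(x*x+y*y); x,y=xd/s,yd/s
    T=np.array(c['world_from_camera']); return T[:3,3],T[:3,:3]@np.array([x,y,1.])
def atz(c,u,v,z):
    o,d=ray(c,u,v); return o+d*(z-o[2])/d[2]
def proj(c,p):
    T=np.array(c['world_from_camera']); q=T[:3,:3].T@(np.array(p)-T[:3,3]); x,y=q[0]/q[2],q[1]/q[2]
    s=1+c['k1']*(x*x+y*y); return c['cx']+c['fx']*x*s, c['cy']+c['fy']*y*s
def tri(c1,p1,c2,p2):
    o1,d1=ray(c1,*p1);o2,d2=ray(c2,*p2)
    A=np.array([d1,-d2]).T; t=np.linalg.lstsq(A,o2-o1,rcond=None)[0]
    a,b=o1+d1*t[0],o2+d2*t[1]; return (a+b)/2,np.linalg.norm(a-b)
E
python3 - <<'E'
from h import *
import pickle
cs={}
for n in ["scene","side","wrist"]:
    c=camera(n);save(c,n+'0');cs[n]=c; T=np.array(c['world_from_camera']);print(n,c['fx'],c['k1'],T[:3,3].round(3),T[:3,2].round(2))
pickle.dump(cs,open('c0.pkl','wb'));print(status.get_obs())
E
```

```text
scene 526.8855328880638 -0.029016121793894113 [ 1.605 -0.376  0.98 ] [-0.75  0.27 -0.6 ]
side 426.76247503148977 -0.04781569895127452 [ 0.033 -1.009  0.918] [ 0.37  0.73 -0.58]
wrist 333.7463086457235 -0.04280877172798145 [0.106 0.547 0.383] [ 0.27 -0.1  -0.96]
{'time_s': 0.15, 'qpos': array([ 1.16141177e+00,  3.00340780e-01,  1.52142582e+00,  2.40197193e-05,
        1.32069115e+00, -6.65806346e-02]), 'joint_vel': array([-0.00017838, -0.0021283 , -0.00238982,  0.00027516, -0.00183124,
       -0.00044886]), 'tau': array([ 1.21263449e-03, -5.31962693e+01, -3.52814770e+01,  7.08836317e-02,
        2.36669584e-02, -8.33348213e-05]), 'ee_pos': array([0.18476748, 0.51779734, 0.16842351]), 'eef_rot': array([-3.14073103e+00, -8.07715267e-05,  2.79878274e+00]), 'force': array([-0.34736933,  0.14751176,  0.15507962]), 'moment': array([-0.03361062,  0.0227454 ,  0.00254647]), 'grip_width': 0.09383002675777975}
```

View pics/scene0.png

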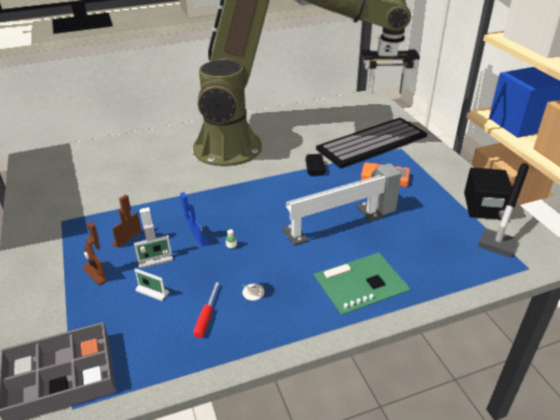

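View pics/side0.png

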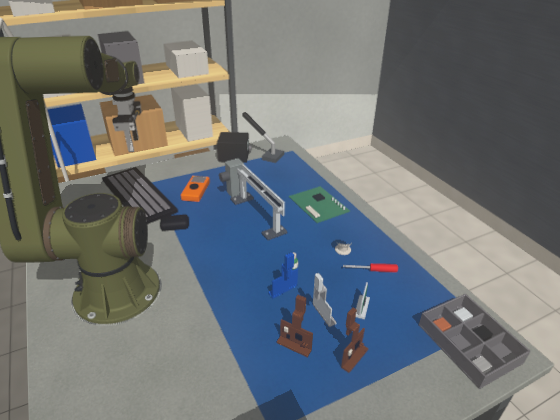

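View pics/wrist0.png

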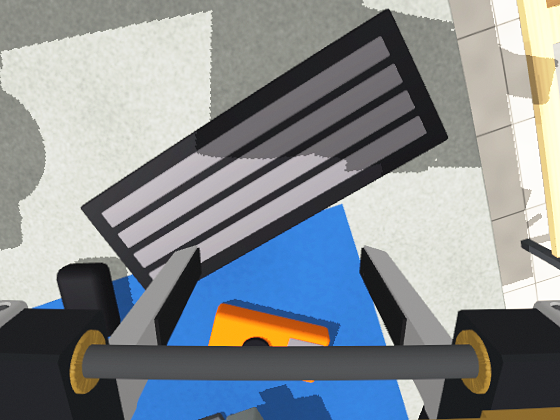

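```bash
python3 - <<'E'
import cv2
a=cv2.imread('pics/scene0.png')[185:310,70:270];b=cv2.imread('pics/side0.png')[240:380,260:420]
cv2.imwrite('pics/cs.png',cv2.resize(a,None,fx=4,fy=4,interpolation=2));cv2.imwrite('pics/cd.png',cv2.resize(b,None,fx=4,fy=4,interpolation=2))
a=cv2.imread('pics/scene0.png')[155:255,270:430];b=cv2.imread('pics/side0.png')[150:250,210:310]
cv2.imwrite('pics/rs.png',cv2.resize(a,None,fx=5,fy=5,interpolation=2));cv2.imwrite('pics/rd.png',cv2.resize(b,None,fx=6,fy=6,interpolation=2))
E
```

```text
(no output)
```

View pics/cs.png

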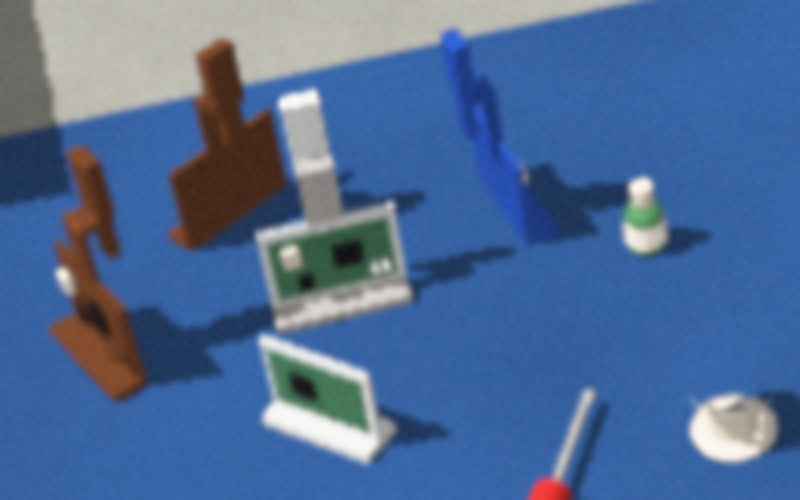

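View pics/cd.png

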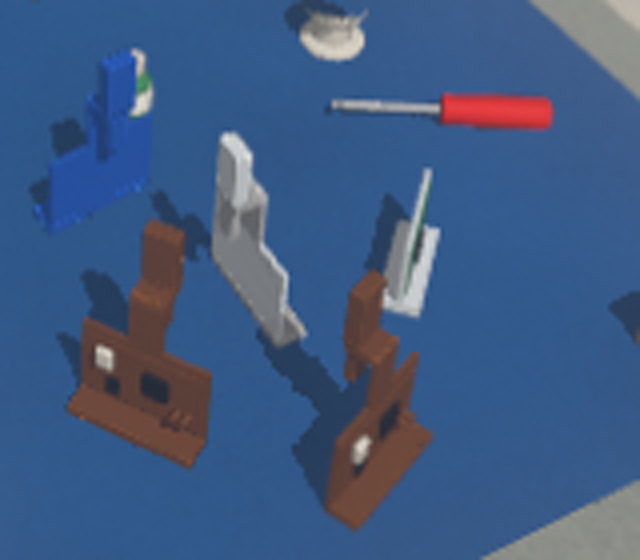

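View pics/rs.png

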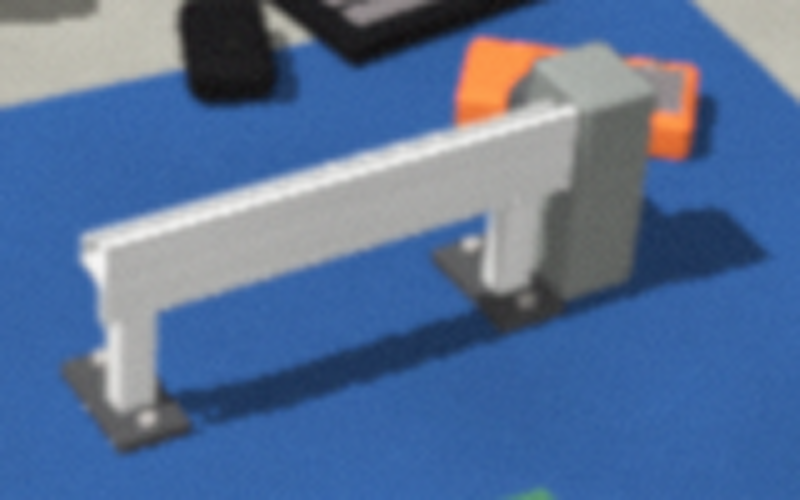

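View pics/rd.png

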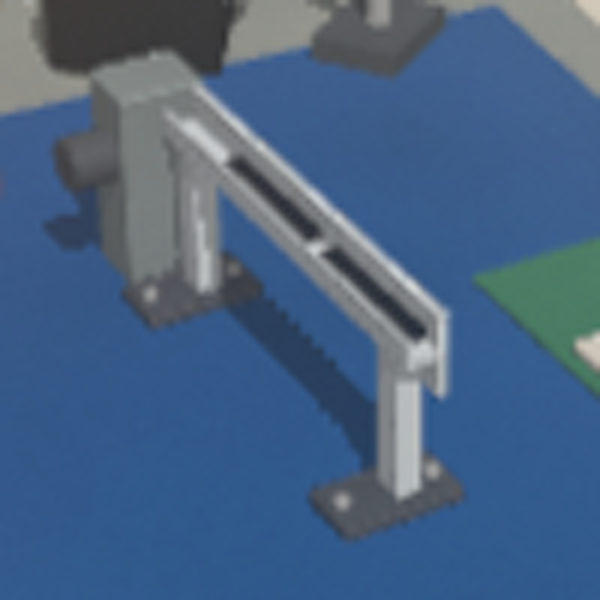

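```bash
cat > fit.py <<'E'
from h import *
import pickle
from scipy.optimize import least_squares
cs=pickle.load(open('c0.pkl','rb'))
def px(cam,U,V):
    s,ou,ov={'cs':(4,70,185),'cd':(4,260,240),'rs':(5,270,155),'rd':(6,210,150)}[cam]
    return (U+.5)/s-.5+ou,(V+.5)/s-.5+ov
def fit(obs,x0):
    def f(p):
        r=[]
        for cam,uv,P in obs:
            c=cs['scene' if cam[1]=='s' else 'side']; P=np.array(P)/1000
            a=p[2];w=[p[0]+np.cos(a)*P[0]-np.sin(a)*P[1],p[1]+np.sin(a)*P[0]+np.cos(a)*P[1],P[2]]
            q=proj(c,w);u=px(cam,*uv);r+=[q[0]-u[0],q[1]-u[1]]
        return r
    s=least_squares(f,x0,loss='soft_l1');print(s.x.round(4));print(np.array(f(s.x)).reshape(-1,2).round(1).tolist());return s.x
car=[('cs',(258,232),(18,-45,70)),('cs',(394,203),(18,45,70)),('cs',(278,328),(40,-45,0)),('cs',(412,300),(40,45,0)),
('cs',(296,166),(20,-12,114)),('cs',(332,158),(20,12,114)),('cs',(280,97),(-6,-12,158)),('cs',(316,90),(-6,12,158)),
('cd',(305,330),(40,-45,8)),('cd',(287,277),(18,-45,70)),('cd',(245,178),(0,-12,132)) ][:10]
rail=[('rs',(105,245),(13,-150,138)),('rs',(110,322),(13,-150,83)),('rs',(576,105),(13,150,138)),
('rd',(447,312),(13,-150,138)),('rd',(443,395),(13,-150,83)),('rd',(380,345),(-14,-150,127))]
c=fit(car,[.75,-.25,0.]);r=fit(rail,[.6,.2,0.])
print('dyaw',c[2]-r[2])
for n,UV in [('notch',(318,246)),('near',(422,340)),('far',(232,158))]:
    p=atz(cs['side'],*px('rd',*UV),.123)
    d=p[:2]-r[:2];a=r[2];print(n,p.round(4),np.round([d@[np.cos(a),np.sin(a)],d@[-np.sin(a),np.cos(a)]],4))
E
python3 fit.py
```

```text
[ 0.4763 -0.341  -0.0144]
[[-0.5, 0.1], [-0.4, -0.2], [0.1, 0.9], [0.0, 0.1], [-0.0, 1.4], [0.3, 1.4], [-0.2, -0.6], [0.1, -0.8], [-0.3, -0.5], [-1.0, -0.1]]
[0.5369 0.1765 0.0882]
[[-0.1, -0.5], [-1.1, 0.2], [0.2, -0.2], [-0.7, -0.3], [-0.2, -0.5], [3.4, -0.7]]
dyaw -0.10259302267344994
notch [0.5379 0.139  0.123 ] [-0.0023 -0.0374]
near [0.5497 0.0267 0.123 ] [-0.0005 -0.1503]
far [0.5319 0.253  0.123 ] [0.0017 0.0767]
```

```bash
cat >> h.py <<'E'
from scipy.spatial.transform import Rotation as R
def plan(pos,yaw,rp=(np.pi,0)):
    o=status.get_obs(); R0=R.from_euler('xyz',o['eef_rot']); Rt=R.from_euler('xyz',[rp[0],rp[1],yaw])
    d=R0.inv().apply(np.array(pos)-o['ee_pos']); w=(R0.inv()*Rt).as_rotvec()/(np.pi/2)
    print('t',round(o['time_s'],2),'row',d.round(4).tolist(),w.round(4).tolist(),'dist',np.linalg.norm(d).round(3))
E
python3 - <<'E'
from h import *
exec(open('fit.py').read().split("car=[")[0].split("from h import *")[1])
for n,UV in [('blue',(117,60)),('br1',(165,228)),('br2',(370,275)),('car',(233,136))]:print(n,atz(cs['side'],*px('cd',*UV),.158).round(3))
plan([.27,.33,.35],1.4)
E
```

```text
blue [ 0.447 -0.237  0.158]
br1 [ 0.402 -0.387  0.158]
br2 [ 0.493 -0.472  0.158]
car [ 0.48  -0.335  0.158]
t 0.15 row [-0.1434, -0.1484, -0.1815] [-0.0005, 0.0003, 0.8905] dist 0.275
```

```bash
python3 -m jog '[[-0.14,-0.15,-0.18,0,0,0.89,1],[-0.14,-0.15,-0.18,0,0,0.89,1],[-0.14,-0.15,-0.18,0,0,0.89,1],[-0.14,-0.15,-0.18,0,0,0.89,1],[-0.14,-0.15,-0.18,0,0,0.89,1],[-0.14,-0.15,-0.18,0,0,0.89,1],[-0.14,-0.15,-0.18,0,0,0.89,1],[-0.14,-0.15,-0.18,0,0,0.89,1],[-0.14,-0.15,-0.18,0,0,0.89,1],[-0.14,-0.15,-0.18,0,0,0.89,1],[-0.14,-0.15,-0.18,0,0,0.89,1]]'; python3 -c "
from h import *
plan([.44,.14,.35],.088)"
```

```text
time_s: 1.25
ee_pos: [0.2662, 0.3295, 0.3484]
eef_rot: [-3.141, 0.001, 1.4]
force: [-0.5, -0.7, -0.2]
grip_width: 0.0938
t 1.25 row [-0.1573, 0.2034, -0.0015] [0.0002, 0.0007, 0.8353] dist 0.257
```

```bash
python3 -m jog '[[-0.157,0.203,0,0,0,0.835,1],[-0.157,0.203,0,0,0,0.835,1],[-0.157,0.203,0,0,0,0.835,1],[-0.157,0.203,0,0,0,0.835,1],[-0.157,0.203,0,0,0,0.835,1],[-0.157,0.203,0,0,0,0.835,1],[-0.157,0.203,0,0,0,0.835,1],[-0.157,0.203,0,0,0,0.835,1],[-0.157,0.203,0,0,0,0.835,1],[-0.157,0.203,0,0,0,0.835,1],[-0.157,0.203,0,0,0,0.835,1]]'; python3 -c "
from h import *
import pickle
c=camera('wrist');save(c,'wrail');pickle.dump(c,open('wr.pkl','wb'))
plan([.43,-.34,.30],-.0144)"
```

```text
time_s: 2.35
ee_pos: [0.4396, 0.1404, 0.3484]
eef_rot: [3.141, 0.001, 0.093]
force: [0.1, 0.6, 1.0]
grip_width: 0.0939
t 2.4 row [-0.054, 0.4774, 0.049] [0.0006, 0.0004, 0.0682] dist 0.483
```

View pics/wrail.png

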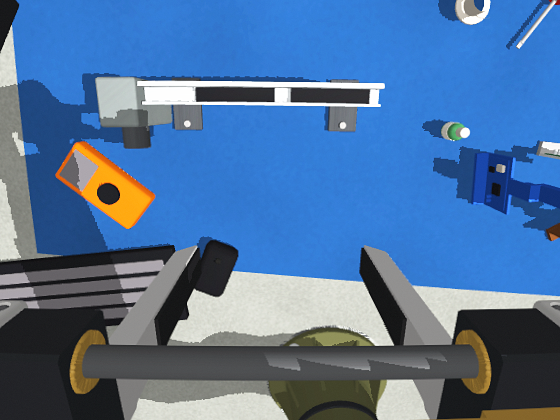

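```bash
python3 - <<'E'
import cv2
a=cv2.imread('pics/wrail.png')
cv2.imwrite('pics/w1.png',cv2.resize(a[70:115,270:395],None,fx=6,fy=6,interpolation=2));cv2.imwrite('pics/w2.png',cv2.resize(a[70:115,130:290],None,fx=5,fy=5,interpolation=2))
E
```

```text
(no output)
```

View pics/w1.png

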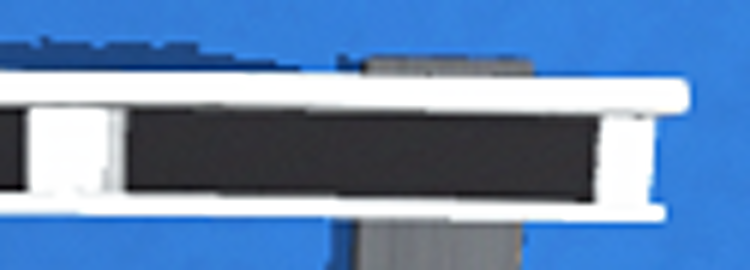

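View pics/w2.png

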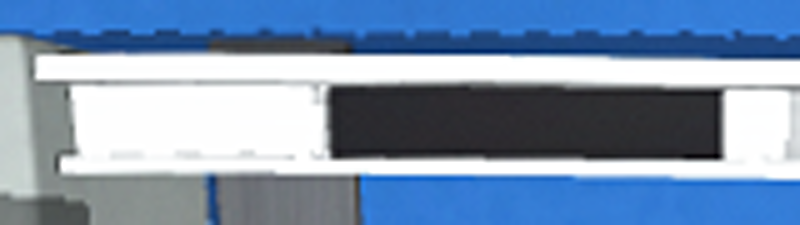

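```bash
python3 - <<'E'
from h import *
import pickle
c=pickle.load(open('wr.pkl','rb'))
p1=lambda U,V:((U+.5)/6-.5+270,(V+.5)/6-.5+70)
p2=lambda U,V:((U+.5)/5-.5+130,(V+.5)/5-.5+70)
L={'lipR_out':(p1(690,79),.138),'lipR_in':(p1(688,112),.138),'lipL_out':(p2(36,55),.138),'lipL_in':(p2(36,82),.138),
'bwR_in':(p1(665,203),.127),'bwR_out':(p1(665,220),.127),'bwL_in':(p2(62,156),.127),'bwL_out':(p2(62,173),.127),
'sR':(p1(596,160),.123),'nR':(p1(125,150),.123),'nL':(p1(25,150),.123),'nL2':(p2(722,122),.123),'sL':(p2(330,122),.123)}
W={k:atz(c,*uv,z) for k,(uv,z) in L.items()}
for k in W:print(k,W[k].round(4))
# outer lip direction
d=(W['lipL_out']-W['lipR_out'])[:2];print('len',np.linalg.norm(d),'yaw',np.arctan2(-d[0],d[1]))
d2=(W['bwL_out']-W['bwR_out'])[:2];print('len',np.linalg.norm(d2),'yaw',np.arctan2(-d2[0],d2[1]))
yaw=np.arctan2(-d[0],d[1]);ex=np.array([np.cos(yaw),np.sin(yaw)]);ey=np.array([-ex[1],ex[0]])
o=(W['lipL_out']+W['lipR_out'])[:2]/2-ex*.013;print('origin',o)
for k in W:print(k,(W[k][:2]-o)@ex*1e3,(W[k][:2]-o)@ey*1e3)
E
```

```text
lipR_out [0.5688 0.026  0.138 ]
lipR_in [0.5625 0.0253 0.138 ]
lipL_out [0.5438 0.3238 0.138 ]
lipL_in [0.5376 0.3239 0.138 ]
bwR_in [0.5451 0.0238 0.127 ]
bwR_out [0.5418 0.0232 0.127 ]
bwL_in [0.5208 0.3222 0.127 ]
bwL_out [0.5166 0.3222 0.127 ]
sR [0.5524 0.0387 0.123 ]
nR [0.5447 0.1372 0.123 ]
nL [0.5428 0.158  0.123 ]
nL2 [0.5435 0.1578 0.123 ]
sL [0.5347 0.2558 0.123 ]
len 0.29885537720080485 yaw 0.08355166501595739
len 0.30003122748170863 yaw 0.0838075076918075
origin [0.54335778 0.17384428]
lipR_out 13.000000000000082 -149.42768860040243
lipR_in 6.691846539073085 -149.5892944586524
lipL_out 13.000000000000083 149.4276886004024
lipL_in 6.805172557405604 150.04291319872408
bwR_in -10.75120318287237 -149.65156976556523
bwR_out -14.169843422692027 -149.9547399150798
bwL_in -10.140465043583893 149.67540373094764
bwL_out -14.246604213932144 150.07647774728562
sR -2.2558037660124586 -135.46780847480792
nR -1.676453553574264 -36.591772436141305
nL -1.8907673488526044 -15.705037442947777
nL2 -1.189959432064325 -16.014552690888372
sL -1.7934221618694604 82.43522877859846
```

```bash
python3 -c "
from h import *
plan([.376,-.335,.345],-.0144)"
```

```text
t 2.4 row [-0.1073, 0.4675, 0.004] [0.0006, 0.0004, 0.0682] dist 0.48
```

```bash
python3 -m jog '[[-0.107,0.467,0,0,0,0.068,1],[-0.107,0.467,0,0,0,0.068,1],[-0.107,0.467,0,0,0,0.068,1],[-0.107,0.467,0,0,0,0.068,1],[-0.107,0.467,0,0,0,0.068,1],[-0.107,0.467,0,0,0,0.068,1],[-0.107,0.467,0,0,0,0.068,1],[-0.107,0.467,0,0,0,0.068,1],[-0.107,0.467,0,0,0,0.068,1],[-0.107,0.467,0,0,0,0.068,1],[-0.107,0.467,0,0,0,0.068,1],[-0.107,0.467,0,0,0,0.068,1]]'; python3 -c "
from h import *
import pickle
c=camera('wrist');save(c,'wcar');pickle.dump(c,open('wc.pkl','wb'))
print(proj(c,[.476,-.341,.158]))
u,v=map(int,proj(c,[.476,-.341,.11]))
u=max(u,80);v=max(v,60)
a=cv2.imread('pics/wcar.png')[v-60:v+60,u-80:u+80];print(u,v)
cv2.imwrite('pics/wcarc.png',cv2.resize(a,None,fx=5,fy=5,interpolation=2))
"
```

```text
time_s: 3.6
ee_pos: [0.3761, -0.3346, 0.3487]
eef_rot: [3.141, 0.001, -0.013]
force: [0.7, 0.1, -0.2]
grip_width: 0.094
(np.float64(284.7386159467858), np.float64(97.1704690958684))
284 98
```

View pics/wcar.png

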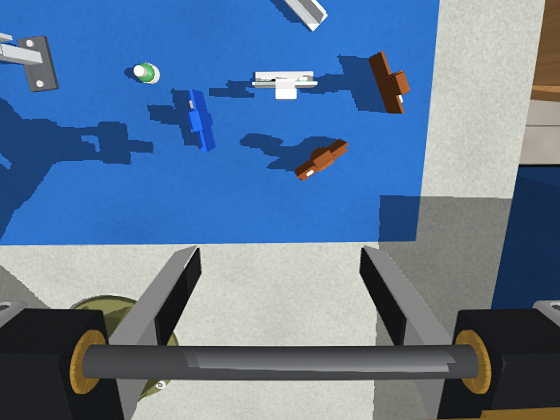

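View pics/wcarc.png

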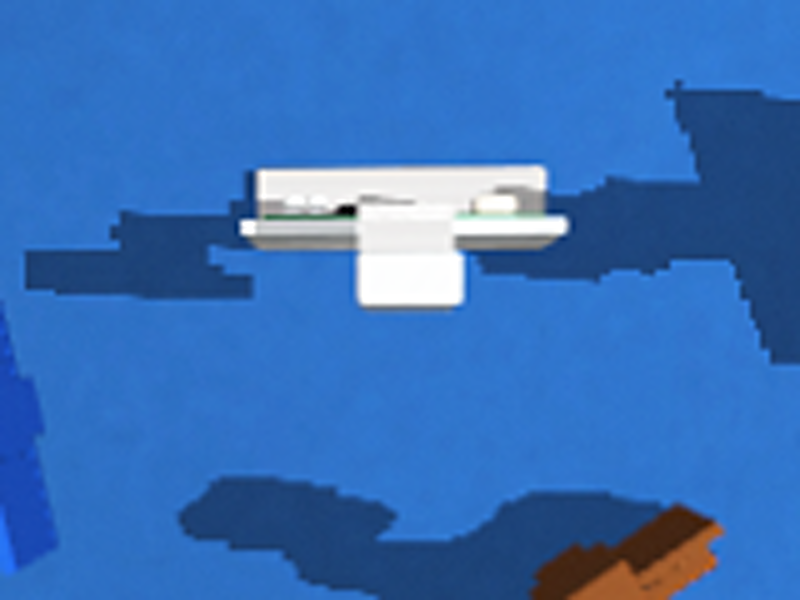

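```bash
python3 - <<'E'
from h import *
import pickle
c=pickle.load(open('wc.pkl','rb'))
p=lambda U,V:((U+.5)/5-.5+204,(V+.5)/5-.5+38)
W={}
for k,uv,z in [('tFL',(358,253),.158),('tFR',(465,253),.158),('tBL',(358,306),.158),('tBR',(464,306),.158),('pL',(240,228),.07),('pR',(570,226),.07),('fL',(257,170),.008),('fR',(547,166),.008)]:
    W[k]=atz(c,*p(*uv),z);print(k,W[k].round(4))
for a,b in [('pL','pR'),('fL','fR'),('tFL','tFR')]:
    d=(W[a]-W[b])[:2];print(np.linalg.norm(d),np.arctan2(-d[0],d[1]),((W[a]+W[b])/2).round(4))
print('tab',sum(W[k] for k in['tFL','tFR','tBL','tBR'])/4)
plan([.478,-.341,.25],-.01)
E
```

```text
tFL [ 0.486  -0.3301  0.158 ]
tFR [ 0.4857 -0.3547  0.158 ]
tBL [ 0.4743 -0.3299  0.158 ]
tBR [ 0.474  -0.3545  0.158 ]
pL [ 0.4985 -0.2963  0.07  ]
pR [ 0.4979 -0.3883  0.07  ]
fL [ 0.5202 -0.2973  0.008 ]
fR [ 0.5203 -0.3875  0.008 ]
0.09196727589230752 -0.006306478190908281 [ 0.4982 -0.3423  0.07  ]
0.0902035632013459 0.0009268189328921108 [ 0.5202 -0.3424  0.008 ]
0.02458753144693613 -0.01196006115542377 [ 0.4859 -0.3424  0.158 ]
tab [ 0.48001877 -0.34231844  0.158     ]
t 3.65 row [0.1018, 0.0057, 0.099] [0.0005, 0.0004, -0.0015] dist 0.142
```

```bash
python3 -m jog '[[0.103,0.007,0.14,0,0,-0.003,0.28],[0.103,0.007,0.14,0,0,-0.003,0.28],[0.103,0.007,0.14,0,0,-0.003,0.28],[0.103,0.007,0.14,0,0,-0.003,0.28],[0.103,0.007,0.14,0,0,-0.003,0.28],[0.103,0.007,0.14,0,0,-0.003,0.28],[0.103,0.007,0.14,0,0,-0.003,0.28],[0.103,0.007,0.14,0,0,-0.003,0.28]]'; python3 -c "
from h import *
c=camera('wrist');save(c,'wg');c=camera('side');
a=c['image'][220:360,240:420];cv2.imwrite('pics/sg.png',cv2.resize(a[:,:,::-1],None,fx=4,fy=4,interpolation=2))
plan([.4795,-.342,.121],-.006)"
```

```text
time_s: 4.45
ee_pos: [0.4791, -0.3426, 0.2109]
eef_rot: [3.139, -0.002, -0.008]
force: [-0.5, -0.9, -0.4]
grip_width: 0.0599
t 4.55 row [0.0004, -0.0008, 0.0892] [0.0013, -0.0005, -0.0012] dist 0.089
```

View pics/wg.png

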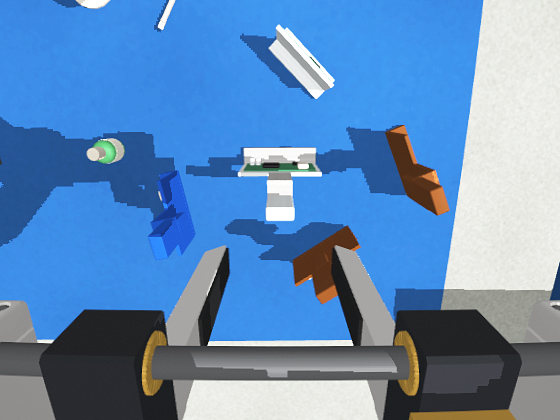

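View pics/sg.png

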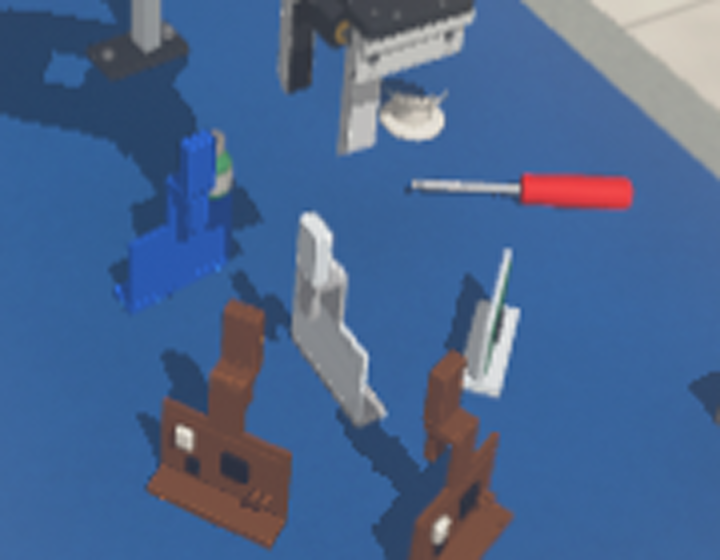

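```bash
python3 -c "
from h import *
c=camera('wrist')
a=c['image'][140:240,220:340];cv2.imwrite('pics/wgc.png',cv2.resize(a[:,:,::-1],None,fx=6,fy=6,interpolation=2))
for q in [(266,206.5),(295,206.5),(266,220),(295,220)]: print(atz(c,*q,.158).round(4))
"
```

```text
[ 0.4874 -0.3307  0.158 ]
[ 0.4872 -0.3548  0.158 ]
[ 0.4756 -0.3305  0.158 ]
[ 0.4754 -0.3549  0.158 ]
```

View pics/wgc.png

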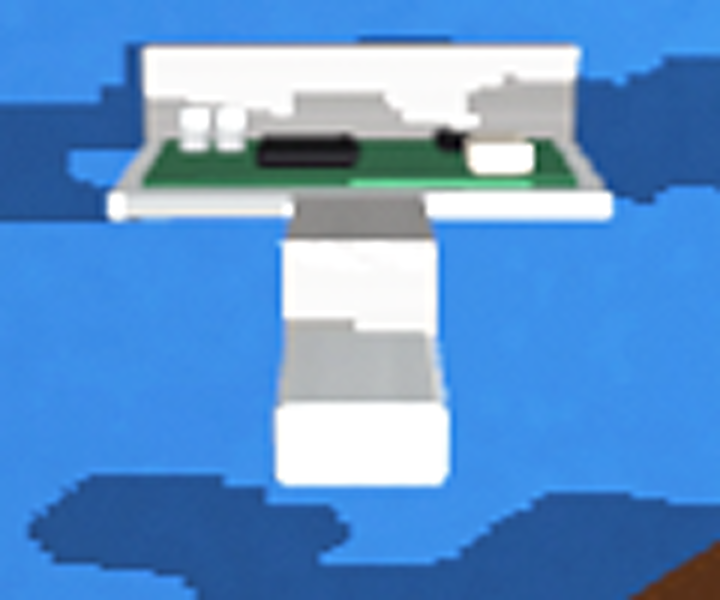

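```bash
python3 -m jog '[[0.001,0,0.04,0.001,0,-0.001,0.28],[0.001,0,0.07,0.001,0,-0.001,0.28],[0.001,0,0.089,0.001,0,-0.001,0.28],[0.001,0,0.089,0.001,0,-0.001,0.28],[0.001,0,0.089,0.001,0,-0.001,0.28],[0.001,0,0.089,0.001,0,-0.001,-0.4],[0.001,0,0.089,0.001,0,-0.001,-0.7],[0.001,0,0.089,0.001,0,-0.001,-0.7],[0.001,0,0.089,0.001,0,-0.001,-0.7],[0.001,0,0.089,0.001,0,-0.001,-0.7]]' 30; python3 -c "
from h import *
print(status.get_obs()['force'],status.get_obs()['moment'])
c=camera('side');
a=c['image'][220:360,240:420];cv2.imwrite('pics/sg2.png',cv2.resize(a[:,:,::-1],None,fx=4,fy=4,interpolation=2))
"
```

```text
time_s: 5.6
ee_pos: [0.4801, -0.3428, 0.1211]
eef_rot: [3.141, -0.001, -0.006]
force: [-1.0, 0.9, 1.4]
grip_width: 0.0238
[-1.00355669  0.85590764  1.44732663] [0.08159821 0.24478026 0.01409201]
```

View pics/sg2.png

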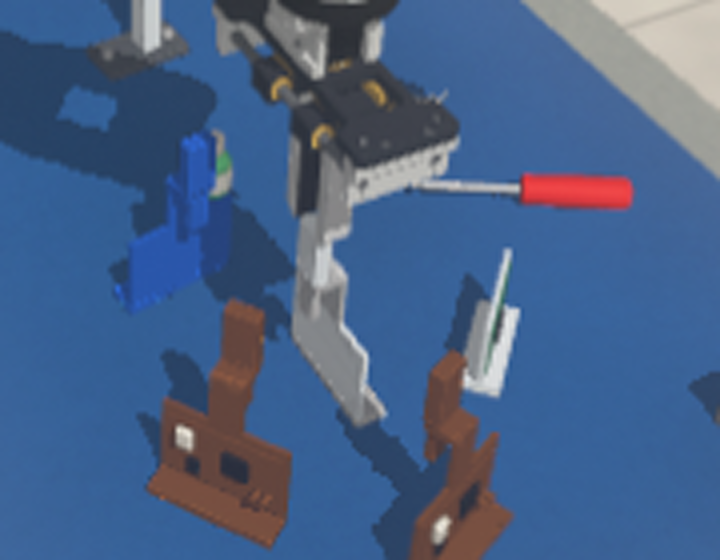

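```bash
python3 -m jog '[[0,0,-0.01,0,0,0,-0.7],[0,0,-0.02,0,0,0,-0.7],[0,0,-0.05,0,0,0,-0.7],[0,0,-0.09,0,0,0,-0.7],[0,0,-0.13,0,0,0,-0.7],[0,0,-0.17,0,0,0,-0.7],[0,0,-0.185,0,0,0,-0.7],[0,0,-0.185,0,0,0,-0.7],[0,0,-0.185,0,0,0,-0.7],[0,0,-0.185,0,0,0,-0.7]]' 40; python3 -c "
from h import *
print(status.get_obs()['force'],status.get_obs()['moment'])
c=camera('side');
a=c['image'][100:300,220:460];cv2.imwrite('pics/sg3.png',cv2.resize(a[:,:,::-1],None,fx=3,fy=3,interpolation=2))
c=camera('wrist');save(c,'w3')
n=np.array([.5434,.1738])+np.array([-.0834,.9965])*-.026+np.array([.9965,.0834])*.045;print(n)
plan([n[0],n[1],.3],.0836)
"
```

```text
time_s: 6.65
ee_pos: [0.4798, -0.3424, 0.3049]
eef_rot: [-3.14, 0.001, -0.006]
force: [-0.1, 0.2, 0.3]
grip_width: 0.0141
[-0.12214563  0.1688507   0.26776289] [ 0.03397839  0.22267469 -0.03201174]
[0.5904109 0.151644 ]
t 6.75 row [0.1074, -0.4948, 0.0056] [-0.0006, 0.0004, -0.0573] dist 0.506
```

View pics/sg3.png

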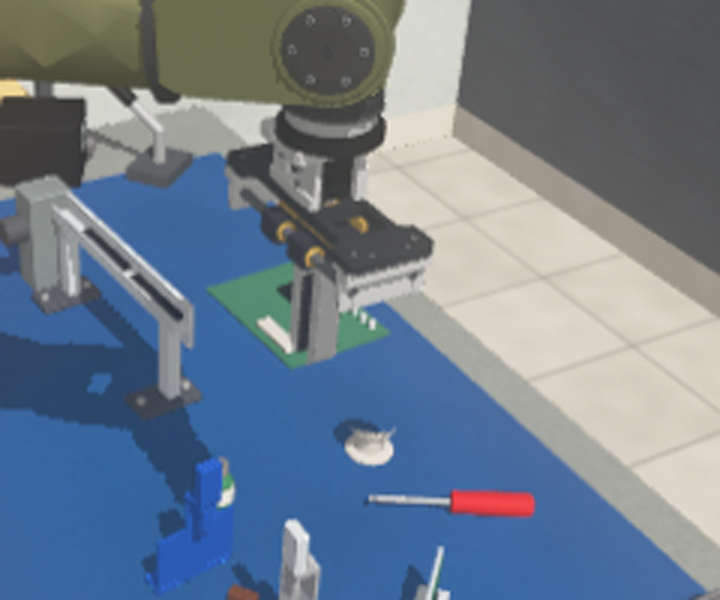

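View pics/w3.png

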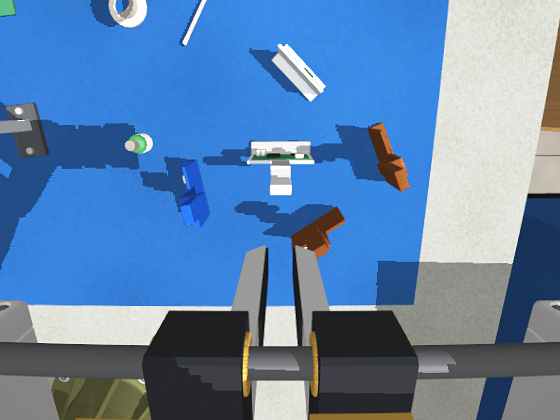

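```bash
python3 -c "
from h import *
import pickle
c=pickle.load(open('c0.pkl','rb'))['side']
for P in [(.48,-.355,.121),(.474,-.355,.158),(.486,-.355,.158),(.486,-.355,.114),(.50,-.355,.114),(.48,-.367,.121)]:
  q=np.array(proj(c,P));print(P,(q-[240,220])*4)
a=cv2.imread('pics/sg2.png')[130:330,220:420];b=cv2.imread('pics/sg.png')[130:330,220:420];
cv2.imwrite('pics/z.png',cv2.resize(np.hstack([b,a]),None,fx=2,fy=2,interpolation=2))
c=camera('wrist');save(c,'w4')
a=c['image'][130:210,230:340];cv2.imwrite('pics/w4c.png',cv2.resize(a[:,:,::-1],None,fx=6,fy=6,interpolation=2))
"
```

```text
(0.48, -0.355, 0.121) [324.03140923 275.35102039]
(0.474, -0.355, 0.158) [319.58321597 236.80404276]
(0.486, -0.355, 0.158) [335.87969689 230.9763053 ]
(0.486, -0.355, 0.114) [331.29421454 280.07342633]
(0.5, -0.355, 0.114) [349.72106491 273.26431345]
(0.48, -0.367, 0.121) [333.58745242 287.4864019 ]
```

View pics/z.png

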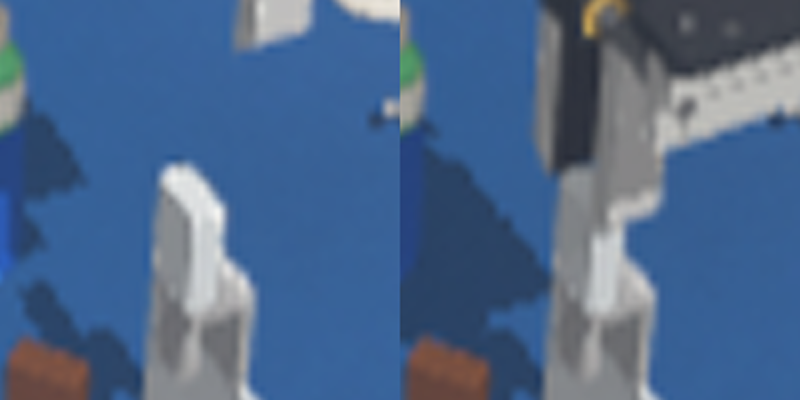

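View pics/w4c.png

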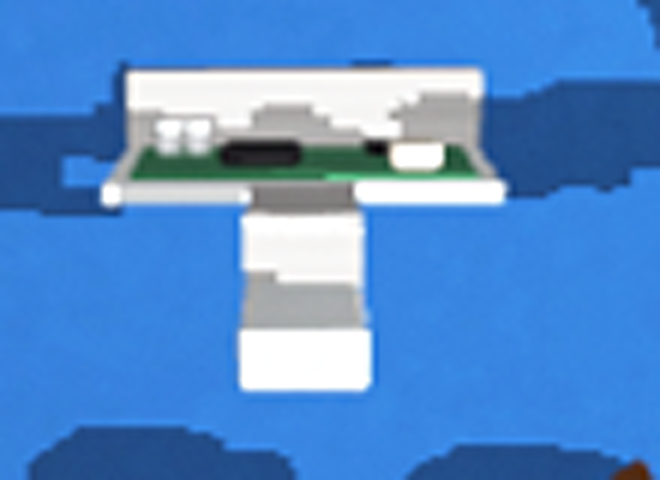

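```bash
python3 -c "
from h import *
import pickle
c0=pickle.load(open('c0.pkl','rb'))
print(status.get_obs()['ee_pos'],status.get_obs()['eef_rot'],status.get_obs()['time_s'])
for n in ['scene','side']:
  print(n,proj(c0[n],[.185,.518,.1685]),proj(c0[n],[.185,.518,.2035]))
  c=camera(n);p=status.get_obs()['ee_pos'];q=proj(c,p);print(q,proj(c,p+[0,0,.035]))
  u,v=map(int,q);a=c['image'][max(v-60,0):v+40,u-60:u+60].copy();cv2.imwrite('pics/tip_%s.png'%n,cv2.resize(a[:,:,::-1],None,fx=5,fy=5,interpolation=2));print(u-60,max(v-60,0))
"
```

```text
[ 0.47989166 -0.34257398  0.30552765] [-3.14098005e+00  3.16619556e-04 -6.31841333e-03] 6.8
scene (np.float64(384.43538269883334), np.float64(103.0822665720898)) (np.float64(385.5546106836863), np.float64(93.64640032760813))
(np.float64(133.9043107956035), np.float64(160.80598700622136)) (np.float64(131.31724296359766), np.float64(148.2383848186229))
73 100
side (np.float64(135.9786878743213), np.float64(153.69174396483277)) (np.float64(134.25942647854401), np.float64(145.31304843635263))
(np.float64(323.28887844919115), np.float64(229.53474848406876)) (np.float64(324.2879281651535), np.float64(217.4961884686107))
263 169
```

View pics/tip_scene.png

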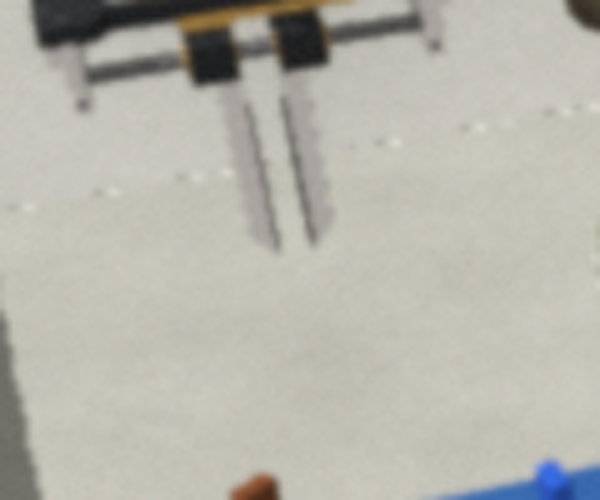

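View pics/tip_side.png

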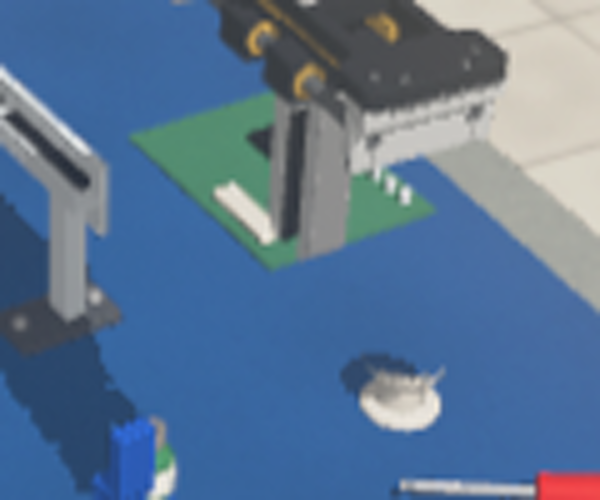

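The fingertips show about 31 mm higher in both fixed views than the reported TCP (scene v≈150 against a predicted 161; side v≈219 against 229.5). The first pinch only caught the top few millimetres of the tab and slipped off. The carrier still stands, tab at wrist (281,190). I'll re-grasp about 28 mm lower.

```bash
python3 -m jog '[[0,0,0.03,0,0,0,0.28],[0,0,0.06,0,0,0,0.28],[0,0,0.09,0,0,0,0.28],[0,0,0.13,0,0,0,0.28],[0,0,0.16,0,0,0,0.28],[0,0,0.18,0,0,0,0.28],[0,0,0.195,0,0,0,0.28],[0,0,0.205,0,0,0,0.28],[0,0,0.205,0,0,0,0.28],[0,0,0.205,0,0,0,0.28]]' 40; python3 -c "
from h import *
print(status.get_obs()['force'])
c=camera('side')
a=c['image'][240:320,270:370];cv2.imwrite('pics/sg5.png',cv2.resize(a[:,:,::-1],None,fx=7,fy=7,interpolation=2))
c=camera('wrist');save(c,'w5')
"
```

```text
time_s: 7.9
ee_pos: [0.4802, -0.3428, 0.1015]
eef_rot: [3.141, -0.001, -0.006]
force: [0.3, -0.3, -0.4]
grip_width: 0.0604
[ 0.33013553 -0.30529746 -0.35840481]
```

View pics/sg5.png

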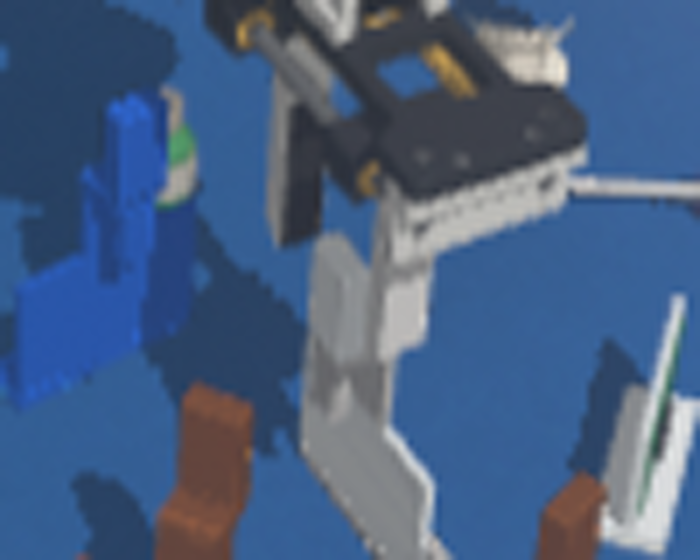

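View pics/w5.png

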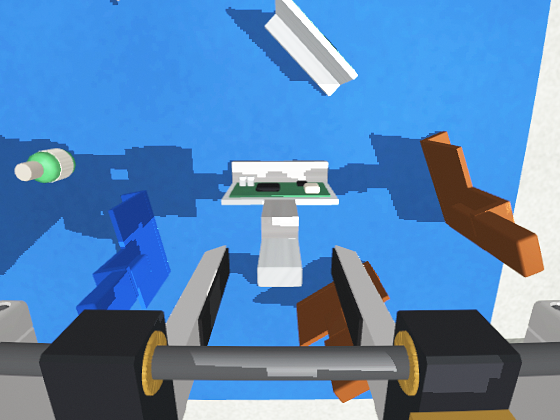

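```bash
python3 -c "
from h import *
c=camera('wrist');p=status.get_obs()['ee_pos']
for dz in [0,.03]:
  for dx in [-.008,0,.008]: print(dz,dx,[np.round(proj(c,p+[dx,s*.030,dz]),1) for s in (1,-1)])
s=camera('side')
for dx in [-.008,.008]:
  for y in (-.030,-.042): print(dx,y,(np.array(proj(s,p+[dx,y,.031]))-[270,240])*7)
a=c['image'][230:310,200:350];cv2.imwrite('pics/w5c.png',cv2.resize(a[:,:,::-1],None,fx=5,fy=5,interpolation=2))
"
```

```text
0 -0.008 [array([237.7, 249.7]), array([323.6, 249.2])]
0 0 [array([237.2, 239. ]), array([324. , 238.5])]
0 0.008 [array([236.7, 228.1]), array([324.4, 227.6])]
0.03 -0.008 [array([231.8, 269.2]), array([329.8, 268.6])]
0.03 0 [array([231.1, 257.2]), array([330.3, 256.7])]
0.03 0.008 [array([230.5, 245. ]), array([330.8, 244.4])]
-0.008 -0.03 [366.12552994 357.2726127 ]
-0.008 -0.042 [383.27127249 379.07638514]
0.008 -0.03 [403.95512867 343.26306091]
0.008 -0.042 [421.30591958 364.83407089]
```

View pics/w5c.png

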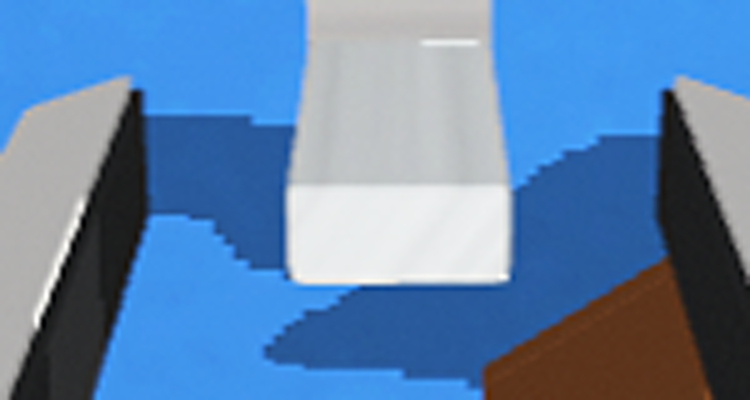

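```bash
python3 -m jog '[[0,0,0.005,0,0,0,0.28],[0,0,0.009,0,0,0,0.28],[0,0,0.009,0,0,0,0],[0,0,0.009,0,0,0,-0.4],[0,0,0.009,0,0,0,-1],[0,0,0.009,0,0,0,-1],[0,0,0.009,0,0,0,-1],[0,0,0.009,0,0,0,-1]]' 40; python3 -m jog '[[0,0,-0.002,0,0,0,-1],[0,0,-0.005,0,0,0,-1],[0,0,-0.01,0,0,0,-1],[0,0,-0.015,0,0,0,-1],[0,0,-0.015,0,0,0,-1]]';python3 -c "
from h import *
c=camera('side')
a=c['image'][240:320,270:370];cv2.imwrite('pics/sg6.png',cv2.resize(a[:,:,::-1],None,fx=7,fy=7,interpolation=2))
o=status.get_obs();print(o['force'],o['moment'])
"
```

```text
time_s: 8.9
ee_pos: [0.4803, -0.3428, 0.0928]
eef_rot: [3.141, -0.001, -0.006]
force: [-0.1, -0.3, -0.2]
grip_width: 0.0239
time_s: 9.4
ee_pos: [0.4806, -0.343, 0.1088]
eef_rot: [3.14, -0.002, -0.006]
force: [0.3, -0.3, -3.0]
grip_width: 0.0236
[ 0.88023991  0.40495117 -3.75820706] [-0.02838061  0.16704805 -0.00426529]
```

View pics/sg6.png

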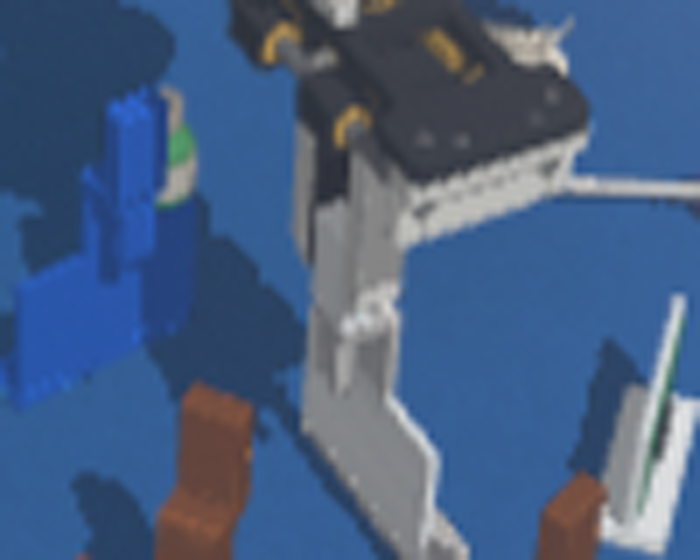

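```bash
python3 -m jog '[[0,0,-0.02,0,0,0,-1],[0,0,-0.05,0,0,0,-1],[0,0,-0.09,0,0,0,-1],[0,0,-0.12,0,0,0,-1],[0,0,-0.15,0,0,0,-1],[0,0,-0.165,0,0,0,-1],[0,0,-0.17,0,0,0,-1],[0,0,-0.17,0,0,0,-1]]'; python3 -c "
from h import *
c=camera('wrist');save(c,'w7')
n=np.array([.5434,.1738])+np.array([-.0834,.9965])*-.026+np.array([.9965,.0834])*.045;print(n)
plan([n[0],n[1],.28],.0836)
"
```

```text
time_s: 10.25
ee_pos: [0.4802, -0.3428, 0.2781]
eef_rot: [3.14, -0.002, -0.006]
force: [-0.2, -0.7, -3.7]
grip_width: 0.0238
[0.5904109 0.151644 ]
t 10.3 row [0.1073, -0.4949, -0.0028] [0.0002, -0.0005, -0.0572] dist 0.506
```

View pics/w7.png

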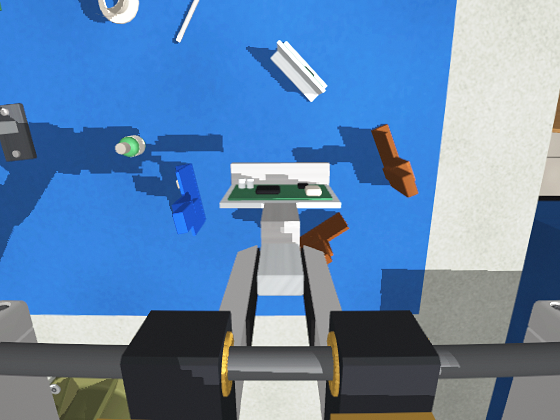

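```bash
python3 -m jog '[[0.006,-0.025,0,0,0,-0.003,-1],[0.015,-0.06,0,0,0,-0.01,-1],[0.025,-0.1,0,0,0,-0.02,-1],[0.035,-0.14,0,0,0,-0.03,-1],[0.045,-0.18,0,0,0,-0.04,-1],[0.055,-0.22,0,0,0,-0.05,-1],[0.065,-0.26,0,0,0,-0.057,-1],[0.075,-0.3,0,0,0,-0.057,-1],[0.085,-0.34,0,0,0,-0.057,-1],[0.095,-0.38,0,0,0,-0.057,-1],[0.102,-0.42,0,0,0,-0.057,-1],[0.107,-0.45,0,0,0,-0.057,-1],[0.107,-0.475,0,0,0,-0.057,-1],[0.107,-0.49,0,0,0,-0.057,-1],[0.107,-0.495,0,0,0,-0.057,-1],[0.107,-0.495,0,0,0,-0.057,-1]]'; python3 -c "
from h import *
import pickle
cs={}
for n in ['wrist','side','scene']:
  c=camera(n);save(c,n+'8');cs[n]=c
pickle.dump(cs,open('c8.pkl','wb'))
b=cv2.imread('pics/side8.png')[110:230,200:360];cv2.imwrite('pics/side8c.png',cv2.resize(b,None,fx=5,fy=5,interpolation=2))
"
```

```text
time_s: 11.9
ee_pos: [0.59, 0.1515, 0.2766]
eef_rot: [3.141, 0.0, 0.084]
force: [-0.2, -1.1, -4.2]
grip_width: 0.0237
```

View pics/wrist8.png

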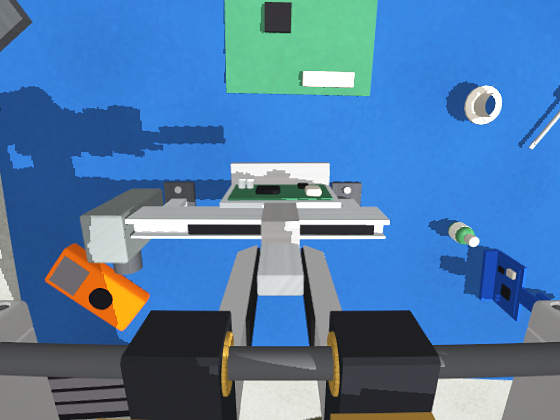

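View pics/side8c.png

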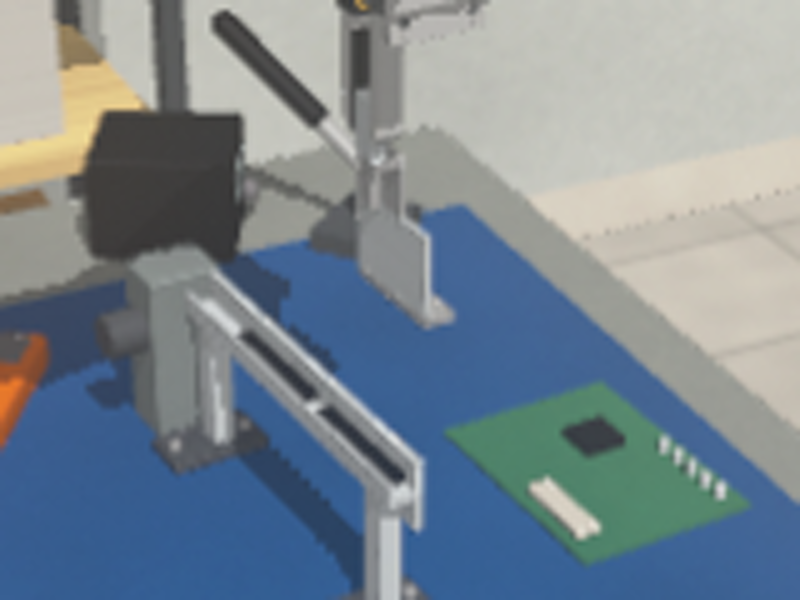

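```bash
python3 -m jog '[[0,0,0.02,0,0,0,-1],[0,0,0.05,0,0,0,-1],[0,0,0.075,0,0,0,-1],[0,0,0.09,0,0,0,-1],[0,0,0.097,0,0,0,-1],[0,0,0.097,0,0,0,-1]]'; python3 -c "
from h import *
import pickle
cs={}
for n in ['wrist','side','scene']:
  c=camera(n);save(c,n+'9');cs[n]=c
pickle.dump(cs,open('c9.pkl','wb'))
b=cv2.imread('pics/side9.png')[135:235,220:320];cv2.imwrite('pics/side9c.png',cv2.resize(b,None,fx=6,fy=6,interpolation=2))
b=cv2.imread('pics/scene9.png')[120:260,270:430];cv2.imwrite('pics/scene9c.png',cv2.resize(b,None,fx=4,fy=4,interpolation=2))
b=cv2.imread('pics/wrist9.png')[130:300,110:400];cv2.imwrite('pics/wrist9c.png',cv2.resize(b,None,fx=2.7,fy=2.7,interpolation=2))
"
```

```text
time_s: 12.65
ee_pos: [0.5902, 0.1499, 0.1798]
eef_rot: [3.141, 0.0, 0.081]
force: [0.6, -0.7, -3.3]
grip_width: 0.0235
```

View pics/wrist9c.png

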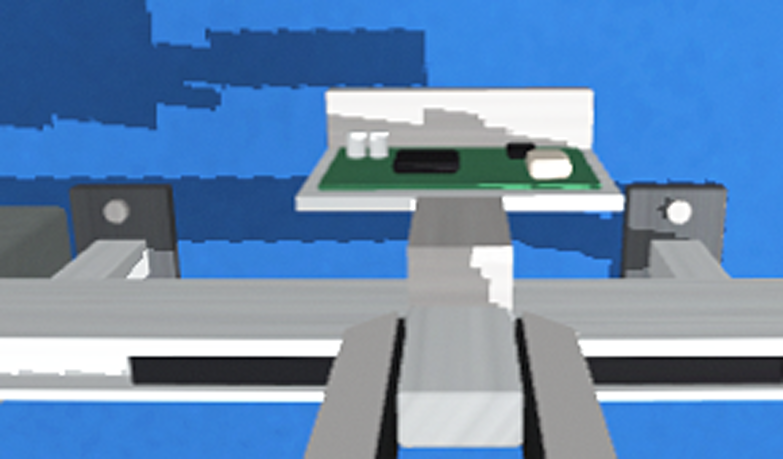

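View pics/side9c.png

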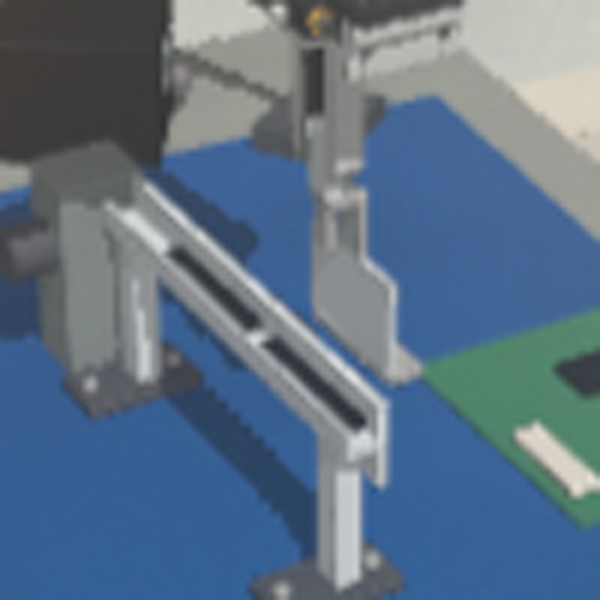

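View pics/scene9c.png

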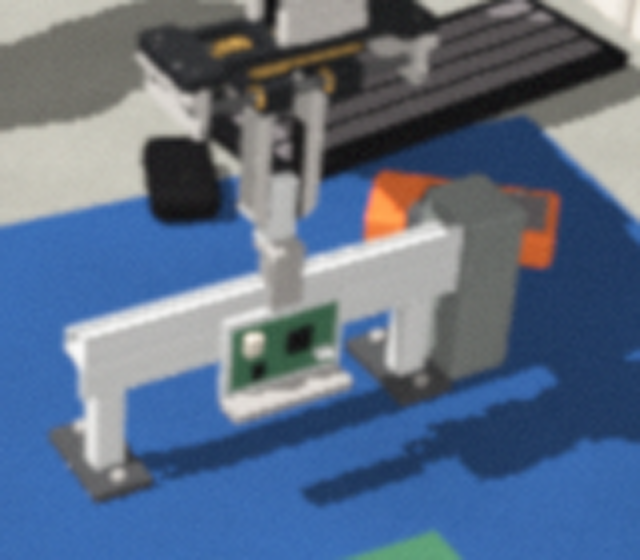

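```bash
python3 - <<'E'
from h import *
import pickle
cs=pickle.load(open('c9.pkl','rb'));c=cs['wrist'];o=status.get_obs();p=o['ee_pos'];print(p)
a=.0836;ex=np.array([np.cos(a),np.sin(a)]);ey=np.array([-ex[1],ex[0]]);org=np.array([.5434,.1738])
q=lambda U,V:((U+.5)/2.7-.5+110,(V+.5)/2.7-.5+130)
foot=p[2]-.093
for n,UV,z in [('lip outL',(200,338),.138),('lip outR',(700,338),.138),('lip in',(200,356),.138),('strip endL',(130,370),.123),('plate back',(460,209),foot+.07),('tab top F',(460,391),foot+.158),('tabtop B',(460,446),foot+.158),('bridge front top',(460,245),foot+.114),('tabL',(398,391),foot+.158),('tabR',(523,391),foot+.158)]:
    w=atz(c,*q(*UV),z)[:2];d=w-org;t=w-p[:2];print(n,w.round(4),'rail',np.round([d@ex*1e3,d@ey*1e3],1),'tcp',np.round([t@ex*1e3,t@ey*1e3],1))
E
```

```text
[0.59073486 0.15039454 0.18134876]
lip outL [0.5527 0.2283] rail [13.8 53.5] tcp [-31.4  80.8]
lip outR [0.5653 0.0733] rail [  13.4 -102. ] tcp [-31.8 -74.7]
lip in [0.5465 0.2283] rail [ 7.6 54. ] tcp [-37.6  81.3]
strip endL [0.5319 0.2559] rail [-4.6 82.8] tcp [-49.9 110.1]
plate back [0.6067 0.1516] rail [ 61.2 -27.4] tcp [16.  -0.2]
tab top F [0.5975 0.1509] rail [ 52.  -27.3] tcp [ 6.8 -0. ]
tabtop B [0.5862 0.15  ] rail [ 40.6 -27.3] tcp [-4.6 -0. ]
bridge front top [0.611 0.152] rail [ 65.5 -27.4] tcp [20.3 -0.1]
tabL [0.5966 0.1622] rail [ 52.1 -16. ] tcp [ 6.8 11.3]
tabR [0.5985 0.1395] rail [ 52.  -38.8] tcp [  6.8 -11.5]
```

```bash
python3 -m jog '[[-0.01,0,0,0,0,-0.001,-1],[-0.02,-0.001,0,0,0,-0.001,-1],[-0.03,-0.001,0,0,0,-0.001,-1],[-0.04,-0.001,0,0,0,-0.001,-1],[-0.045,-0.001,0,0,0,-0.001,-1],[-0.045,-0.001,0,0,0,-0.001,-1],[-0.045,-0.001,0,0,0,-0.001,-1]]'; python3 - <<'E'
from h import *
import pickle
cs={}
for n in ['wrist','side','scene']:
  c=camera(n);save(c,n+'10');cs[n]=c
pickle.dump(cs,open('c10.pkl','wb'))
b=cv2.imread('pics/side10.png')[135:235,220:320];cv2.imwrite('pics/side10c.png',cv2.resize(b,None,fx=6,fy=6,interpolation=2))
b=cv2.imread('pics/wrist10.png')[130:300,110:400];cv2.imwrite('pics/wrist10c.png',cv2.resize(b,None,fx=2.7,fy=2.7,interpolation=2))
o=status.get_obs();p=o['ee_pos'][:2]
a=.0836;ex=np.array([np.cos(a),np.sin(a)]);ey=np.array([-ex[1],ex[0]]);d=p-np.array([.5434,.1738]);print(d@ex*1e3,d@ey*1e3,o['ee_pos'],o['eef_rot'],o['force'],o['moment'])
E
```

```text
time_s: 13.5
ee_pos: [0.5461, 0.1477, 0.1815]
eef_rot: [3.141, -0.003, 0.083]
force: [-0.7, -0.6, -2.4]
grip_width: 0.0238
0.479008592780327 -26.25705344902113 [0.54606987 0.14767465 0.18116293] [ 3.14112255e+00 -2.45340787e-03  8.31975008e-02] [-0.29374571  0.58691096 -2.73053118] [ 0.00970367  0.14896041 -0.02456287]
```

View pics/wrist10c.png

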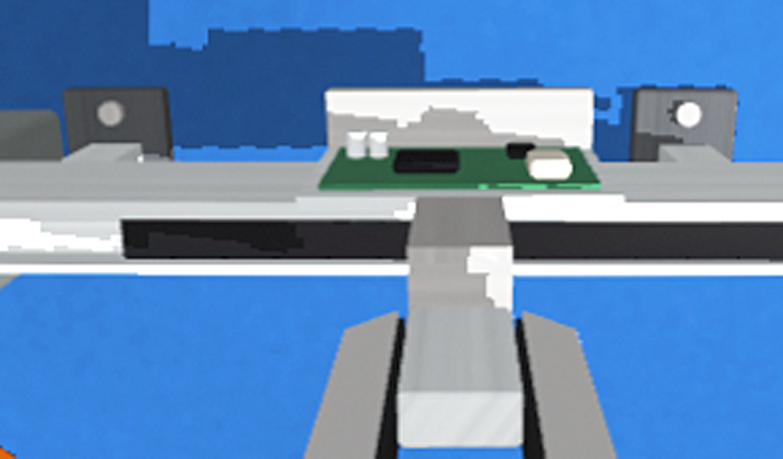

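View pics/side10c.png

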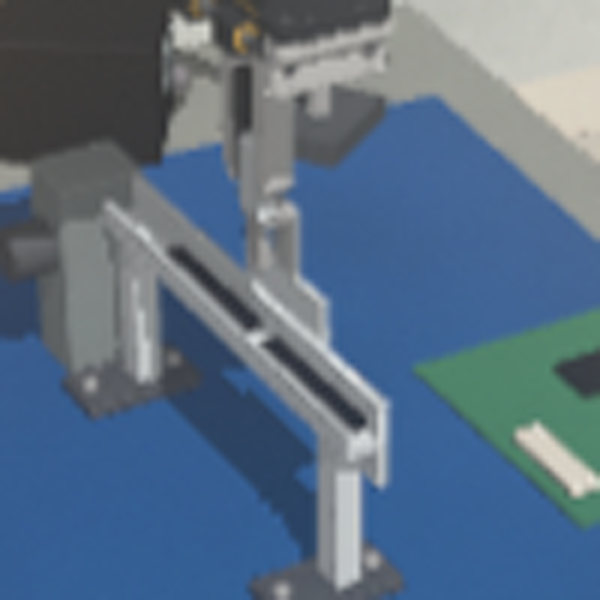

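```bash
python3 -m jog '[[-0.0003,0,0.01,0,0,0,-1],[-0.0003,0,0.018,0,0,0,-1],[-0.0003,0,0.024,0,0,0,-1],[-0.0003,0,0.029,0,0,0,-1],[-0.0003,0,0.033,0,0,0,-1],[-0.0003,0,0.036,0,0,0,-1],[-0.0003,0,0.036,0,0,0,-1]]'; python3 - <<'E'
from h import *
import pickle
cs={}
for n in ['side']:
  c=camera(n);save(c,n+'11');cs[n]=c
b=cv2.imread('pics/side11.png')[135:235,220:320];cv2.imwrite('pics/side11c.png',cv2.resize(b,None,fx=6,fy=6,interpolation=2))
o=status.get_obs();p=o['ee_pos'][:2]
a=.0836;ex=np.array([np.cos(a),np.sin(a)]);ey=np.array([-ex[1],ex[0]]);d=p-np.array([.5434,.1738]);print(d@ex*1e3,d@ey*1e3,o['ee_pos'],o['eef_rot'],o['force'],o['moment'])
E
```

```text
time_s: 14.35
ee_pos: [0.5458, 0.1477, 0.1448]
eef_rot: [3.141, -0.002, 0.083]
force: [-1.0, -0.2, -3.3]
grip_width: 0.0237
0.28675363202274246 -26.235586706960504 [0.54587649 0.14767998 0.14515431] [ 3.14115775e+00 -2.44791048e-03  8.32558023e-02] [-0.07173558  0.06798029 -3.02954372] [-0.0527673   0.19535868  0.00204955]
```

View pics/side11c.png

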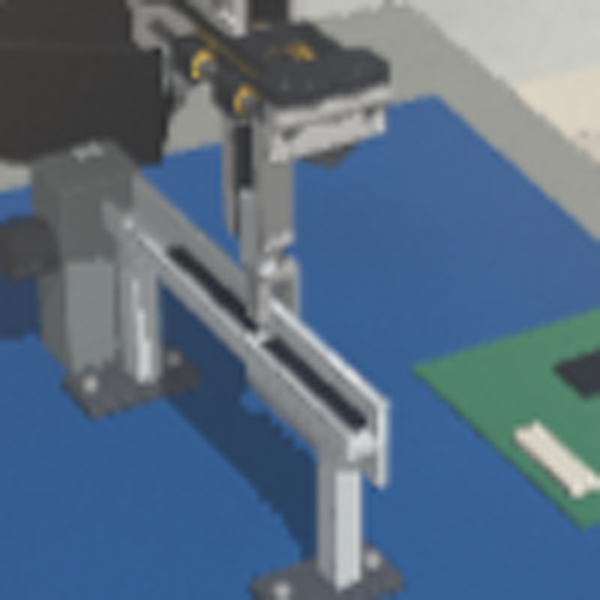

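```bash
python3 -m jog '[[0,0,0.002,0,0,0,-1],[0,0,0.004,0,0,0,-1],[0,0,0.006,0,0,0,-1],[0,0,0.007,0,0,0,-1],[0,0,0.007,0,0,0,-1]]'; python3 -m jog '[[0,0,0.001,0,0,0,-1],[0,0,0.002,0,0,0,-1],[0,0,0.003,0,0,0,-1],[0,0,0.003,0,0,0,-1]]'
```

```text
time_s: 14.9
ee_pos: [0.5458, 0.1476, 0.138]
eef_rot: [3.141, -0.002, 0.083]
force: [-0.3, 0.1, -3.0]
grip_width: 0.0238
time_s: 15.3
ee_pos: [0.5458, 0.1477, 0.1348]
eef_rot: [3.141, -0.002, 0.083]
force: [0.1, 0.1, -3.3]
grip_width: 0.0239
```

Tip should now be below the strip top, with no contact force. I'll keep going in 1 mm steps.

```bash
python3 -m jog '[[0,0,0.001,0,0,0,-1],[0,0,0.002,0,0,0,-1],[0,0,0.002,0,0,0,-1]]'; python3 -m jog '[[0,0,0.001,0,0,0,-1],[0,0,0.002,0,0,0,-1],[0,0,0.002,0,0,0,-1]]';python3 -m jog '[[0,0,0.001,0,0,0,-1],[0,0,0.001,0,0,0,-1]]'
```

```text
time_s: 15.6
ee_pos: [0.5457, 0.1476, 0.1326]
eef_rot: [3.141, -0.002, 0.083]
force: [-0.4, -0.5, -2.8]
grip_width: 0.024
time_s: 15.9
ee_pos: [0.5456, 0.1476, 0.1305]
eef_rot: [3.141, -0.001, 0.083]
force: [0.7, -0.1, -3.0]
grip_width: 0.0238
time_s: 16.1
ee_pos: [0.5459, 0.1476, 0.1298]
eef_rot: [3.141, -0.002, 0.083]
force: [0.6, 0.2, 0.2]
grip_width: 0.0238
```

```bash
python3 -m jog '[[0,0,0.0005,0,0,0,-1],[0,0,0.0005,0,0,0,-1]]'; python3 - <<'E'
from h import *
for n,r in [('side',(135,235,220,320)),('scene',(130,250,270,430))]:
  c=camera(n);b=c['image'][r[0]:r[1],r[2]:r[3],::-1];cv2.imwrite('pics/%s12c.png'%n,cv2.resize(b,None,fx=5,fy=5,interpolation=2))
E
```

```text
time_s: 16.3
ee_pos: [0.546, 0.1477, 0.1297]
eef_rot: [3.141, -0.003, 0.083]
force: [-0.7, -0.3, 4.4]
grip_width: 0.0233
```

View pics/side12c.png

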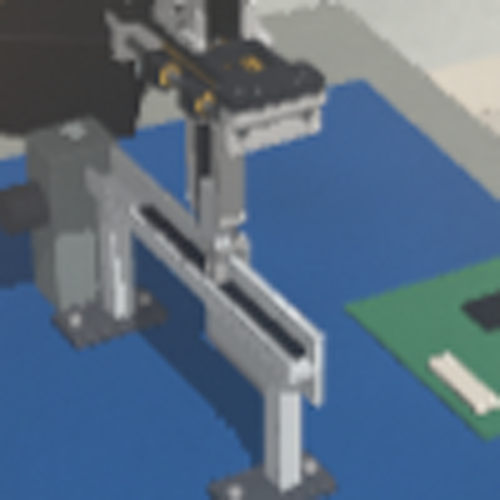

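View pics/scene12c.png

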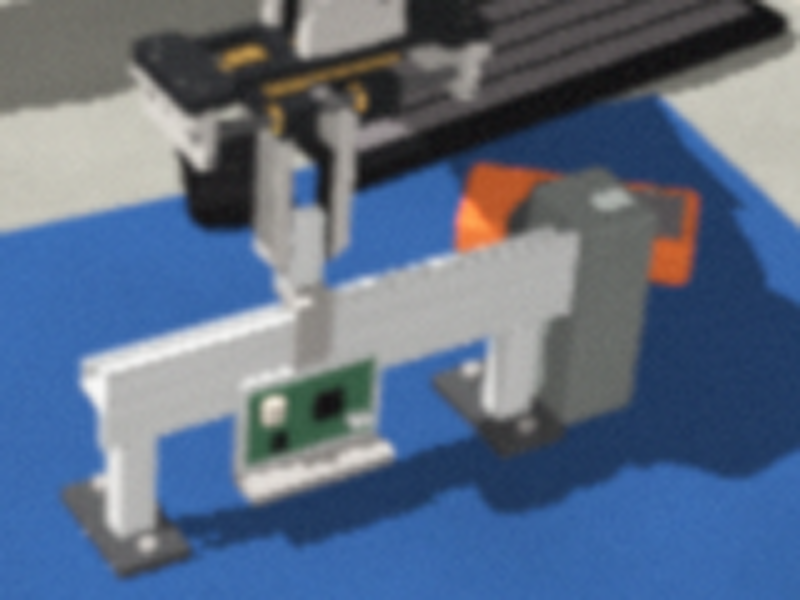

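```bash
python3 -m jog '[[0,0,-0.0004,0,0,0,-0.45],[0,0,-0.0004,0,0,0,-0.4],[0,0,-0.0004,0,0,0,-0.3],[0,0,-0.0004,0,0,0,-0.1],[0,0,-0.0004,0,0,0,0],[0,0,-0.0004,0,0,0,0],[0,0,-0.0004,0,0,0,0]]'; python3 - <<'E'
from h import *
for n,r in [('side',(135,235,220,320)),('wrist',(130,300,180,380))]:
  c=camera(n);b=c['image'][r[0]:r[1],r[2]:r[3],::-1];cv2.imwrite('pics/%s13c.png'%n,cv2.resize(b,None,fx=4,fy=4 if n=='side' else 3,interpolation=2))
E
```

```text
time_s: 17.1
ee_pos: [0.546, 0.1477, 0.1301]
eef_rot: [3.141, -0.003, 0.083]
force: [0.1, 0.2, 1.0]
grip_width: 0.047
```

View pics/side13c.png

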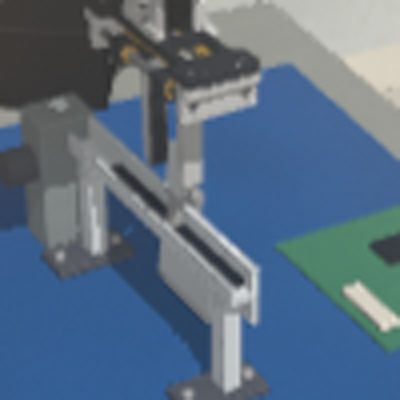

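View pics/wrist13c.png

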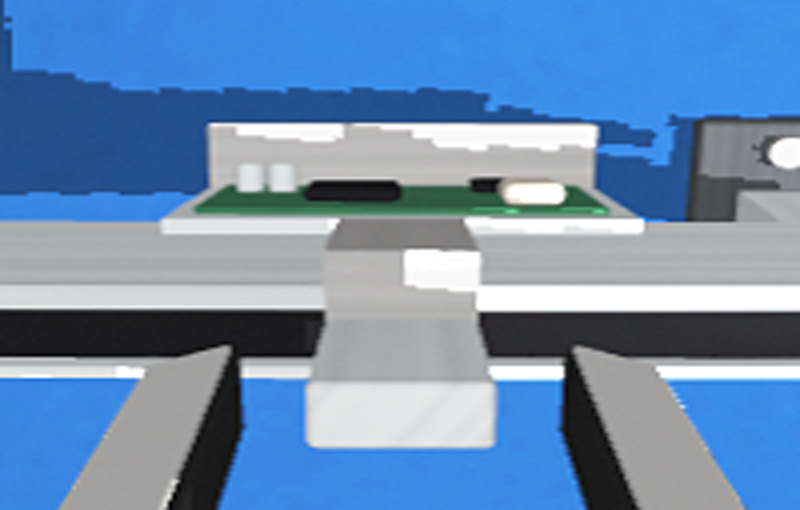

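Released and upright, with both fingers clear of the tab. Now retreating straight up.

```bash
python3 -m jog '[[0,0,-0.005,0,0,0,0.1],[0,0,-0.02,0,0,0,0.1],[0,0,-0.05,0,0,0,0.1],[0,0,-0.09,0,0,0,0.1],[0,0,-0.13,0,0,0,0.1],[0,0,-0.16,0,0,0,0.1],[0,0,-0.18,0,0,0,0.1],[0,0,-0.18,0,0,0,0.1],[0,0,-0.18,0,0,0,0.1]]'; python3 - <<'E'
from h import *
import pickle
cs={}
for n,r,f in [('side',(125,235,210,320),6),('scene',(130,250,270,430),5),('wrist',(100,300,130,430),2.6)]:
  c=camera(n);cs[n]=c;b=c['image'][r[0]:r[1],r[2]:r[3],::-1];cv2.imwrite('pics/%s14c.png'%n,cv2.resize(b,None,fx=f,fy=f,interpolation=2))
pickle.dump(cs,open('c14.pkl','wb'))
E
```

```text
time_s: 18.1
ee_pos: [0.5454, 0.1477, 0.3093]
eef_rot: [3.141, -0.002, 0.083]
force: [1.6, -0.3, -0.0]
grip_width: 0.0515
```

View pics/side14c.png

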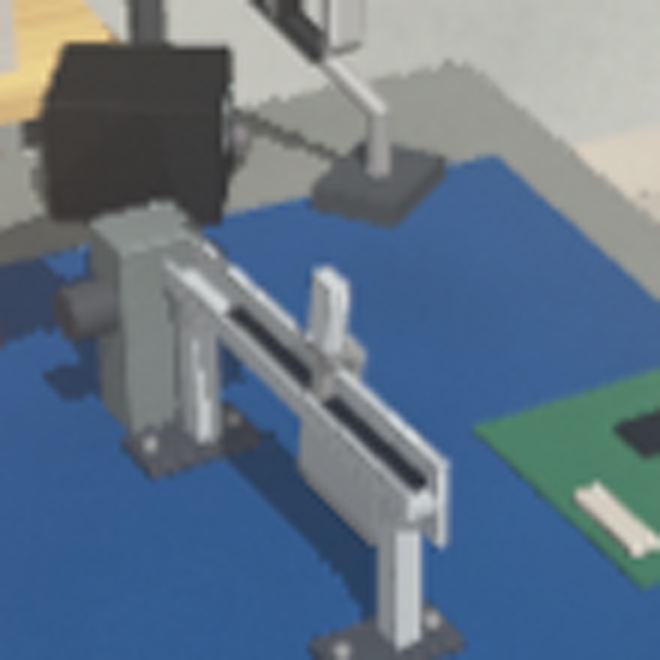

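View pics/scene14c.png

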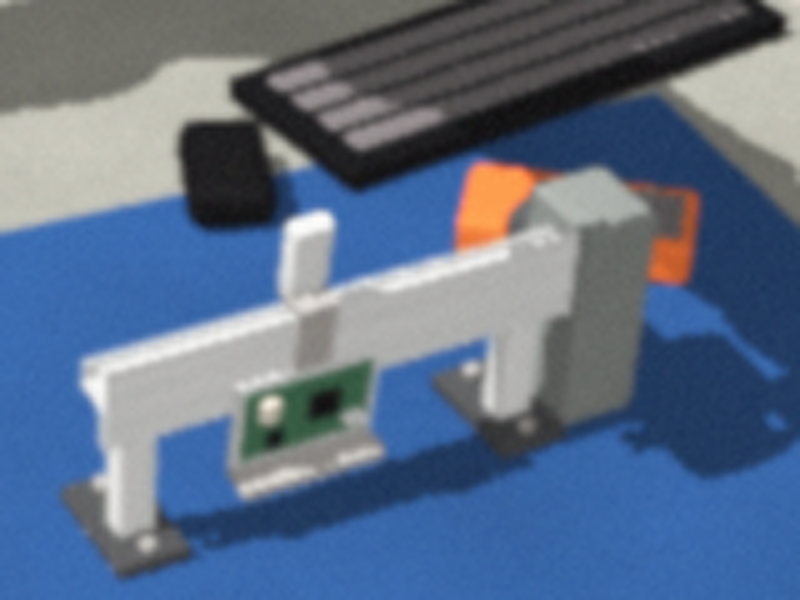

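View pics/wrist14c.png

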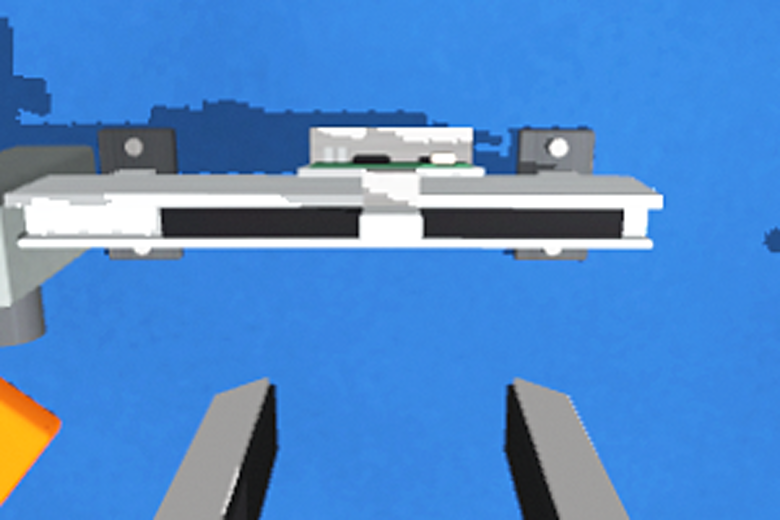

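```bash
python3 - <<'E'
from h import *
import pickle
from scipy.optimize import least_squares
cs=pickle.load(open('c14.pkl','rb'))
S={'scene':(5,270,130),'side':(6,210,125),'wrist':(2.6,130,100)}
obs=[('scene',(235,382),(20,-45,70)),('scene',(376,358),(20,45,70)),('scene',(240,498),(40,-45,0)),('scene',(385,456),(40,45,0)),('scene',(283,218),(-6,-12,158)),('scene',(334,212),(-6,12,158)),
('wrist',(360,213),(6,12,158)),('wrist',(420,213),(6,-12,158)),('wrist',(360,240),(-6,12,158)),('wrist',(423,240),(-6,-12,158)),('wrist',(298,172),(18,45,70)),('wrist',(485,172),(18,-45,70)),('wrist',(310,128),(40,45,8)),('wrist',(472,127),(40,-45,8)),
('side',(315,270),(-6,12,158)),('side',(350,283),(6,-12,158))]
def f(p):
    Rm=R.from_euler('xyz',p[3:]);r=[]
    for n,uv,P in obs:
        s,ou,ov=S[n];q=proj(cs[n],Rm.apply(np.array(P)/1000)+p[:3]);r+=[q[0]-((uv[0]+.5)/s-.5+ou),q[1]-((uv[1]+.5)/s-.5+ov)]
    return r
s=least_squares(f,[.546,.148,.037,0,0,.084],loss='soft_l1');print(s.x.round(4));print(np.round(f(s.x),1).reshape(-1,2).tolist())
t=R.from_euler('xyz',s.x[3:]).apply([0,0,.078])+s.x[:3]
a=.0836;ex=np.array([np.cos(a),np.sin(a)]);ey=np.array([-ex[1],ex[0]]);d=t[:2]-[.5434,.1738];print('tip rail',d@ex*1e3,d@ey*1e3,(t[2]-.115)*1e3)
o=status.get_obs();print(o['time_s'],o['joint_vel'].round(3))
E
```

```text
[ 0.5371  0.1466  0.0392 -0.0046  0.123   0.0821]
[[0.8, 1.6], [1.2, -2.0], [0.7, 1.1], [-0.4, 0.8], [0.8, 1.0], [-1.6, 0.1], [-0.2, -0.5], [0.7, -0.5], [-0.1, 1.0], [-0.5, 1.1], [0.1, 0.1], [-0.1, 0.2], [-0.0, 0.0], [0.7, 0.5], [0.6, -1.0], [1.3, -0.7]]
tip rail 0.970873908897374 -26.256646103156182 1.608708516370641
18.25 [ 0.002 -0.001 -0.007  0.001  0.004 -0.001]
```

```bash
python3 -c "
from h import *
c=camera('scene');save(c,'sceneF')
ctrl.hand_in()"
```

```text
the job is handed in; nothing more can be done
```

View pics/sceneF.png

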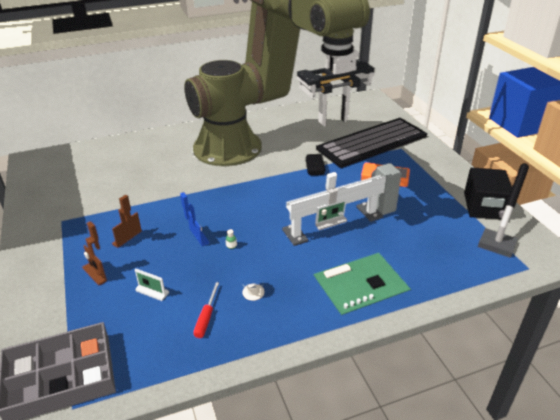

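The carrier is hung on the rail with its tongue in the notch, released, and the job was handed in at about 18 s; no verdict is reported back. I saw the notch in the images at rail y ≈ -26 mm, so I lowered straight into it and did not need the sliding search. The floor contact came at the predicted height, with a light press of about 7 N.

**Last checks:** The final fit from the three cameras puts the tongue tip at rail x ≈ +1 mm, y ≈ -26 mm and about 1.6 mm above the channel floor. The carrier's yaw matches the rail's. It leans about 0.12 rad towards the apron, close to the roughly 0.11 rad that the play in the hook allows and under the 0.2 limit. The gripper is open and well above it. In the last scene picture the visible bystanders show no shift; I did not measure them.

**What failed or disagreed:**
- **First grasp:** The fingertips sit about 31 mm higher than the reported TCP, in all three views. My first pinch therefore caught only the top of the tab and slipped off. The carrier stayed standing and unharmed, and the second grasp, 28 mm lower, held.
- **Rail position:** My wrist-camera and fixed-camera measurements of the rail differed by about 6 mm in x. I used the wrist camera for both picking and placing, so that its error would largely cancel.

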